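# Unhook the dough press from its safety hook

### The job

Take the dough press off the safety hook and stand it upright in the middle of the round marble slab, then let go. To free it, draw the press outward along the hook's arm so that its own crossbar (never the gripper) pushes the sprung keeper open as far as it goes, keep it pushed while lifting the crossbar up past the beak, and draw the press off over the arm's end. Be gentle with hook and slab: feel for the keeper's end stop, do not ram it, do not lift hard against the beak, set the press down softly, and leave the bowl, jar and brush where they are.

Things in the scene. Friction and masses are not known exactly. Their poses are not given: they have to be found in the camera images.
- stand: Fixed steel hook stand; origin on the table under the hook, z up, own -x points outward along the hook's arm, roughly to the robot. Base 170x130x14 mm (x -55 to 115). Flat level arm 12 mm wide, 10 thick, top at z=165, from the post (x=72) to its free end (x=-90). An aluminium head clamped on the arm carries the fixed beak and the keeper. Over 25 N from the press on keeper or beak harms them.
- throat (a point): Point on the arm's top, at stand x=-45 mm. The beak's lip (its outer end) lies above here within 18 mm either way along x: where the head is clamped differs and is not measured. Beak: two prongs (8 mm thick, 18 mm between them for the press's stem), from lip back to the head; underside 13, top 21 mm above the arm's top, so the crossbar beneath can rise only 5 mm.
- hook_end (a point): Free end of the arm, on its top (stand x=-90 mm). Keeper: steel flap 34 mm wide straddling the arm, hinged 41 mm below its top; a 14 mm tongue on it reaches 21 mm above it, between the prongs. It swings outward (top to stand -x) against a spring and shuts by itself. Shut, it stands upright, inner face 6 mm inside the lip: the crossbar first touches it with its centre 10 mm inside the lip.
- post_top (a point): Centre of the top of the stand's post (24x30 mm, 179 mm high; the head's block in front is 186 mm high). How the hook works: pushing the keeper takes about 3 N at first, 6 to 7 N fully open, then a firm end stop: force rises steeply. There the crossbar's centre is about 5 mm outside the lip; it can rise freely past the lip from 4 mm outside. Find the stop by force, hold, lift.
- press_grip (a point): Centre of the dough press's wooden grip block, 26 (x) x 34 (y) x 40 mm high, flat sides; z up, y along the crossbar. Press 0.3 to 0.6 kg: steel disc 84 mm wide, 8 thick; two 8 mm rods (y=+-30 mm) up to an 8 mm crossbar; 8 mm stem up to the block. This point is 172 mm above the disc's underside, 54 above the crossbar's centre.
- press_bar (a point): Middle of the press's crossbar, 118 mm above the disc's underside. At the start the press hangs upright, crossbar across the arm under the beak, between keeper and post (stand x -12 to -2 mm, z 169 mm), the arm passing through the stirrup: after lifting it must still be drawn out over the arm's end. Dragging it on the arm adds several N of friction; raised 2 mm first, it does not.
- slab: Fixed round marble slab, 170 mm diameter, 16 mm thick; origin at the centre of its underside on the table top. The press shall stand on it.
- bowl: Bystander: stainless bowl, rim 170 mm across, 75 mm high, origin at the centre of its underside. Leave alone.
- jar: Bystander: glass jar, 64 mm diameter, 100 mm high, origin at the centre of its underside. Leave alone.
- brush: Bystander: pastry brush, 160 mm long, lying on the table. Leave alone.
Mind the look-alikes: they are no part of the job. Of the things like the slab, leave any that is turquoise; of the rest the larger one is meant.

How it is judged:
By the outcome, as a careful person would: the job done as asked, in the order asked, and still so for the second after the job is handed in, with the robot touching nothing.
It also fails if it takes over 51 s, if anything falls off the work surface, if the arm or the gripper's body presses on something with over 40 N, if the wrist force passes 120 N, or if a joint passes its speed limit or range.

### The arm

A 6-joint arm with a two-finger parallel gripper is mounted at the origin on the work surface. World frame = base frame: x ahead of the robot, y to its left, z up, the work surface at z = 0. Lengths are in m, angles in rad, forces in N, time in s.
With the tool pointing down it reaches from about 0.425 to 0.95 m from the base axis. Payload 3.5 kg.
Tool frame: the origin (TCP) lies on the centre line of the jaws, within the pads' length; the fingertips stand 11 mm ahead of it and the grasp point (between the pads) lies 8 mm behind it; y points along the fingers, x is the direction in which the jaws open and shut, and the axes are right-handed (so a half turn about y gives the same grasp; the last joint's range is limited). The gripper opens to 85 mm and grips with 20 to 120 N. Pads are 22 mm wide; open, the fingers measure 114 mm over their backs; the gripper's body (76 mm by 85 mm) begins 54 mm behind the grasp point. The pads swing forward as they close: fully open they stand 13 mm farther back than shut.
Start: joints at [-1.406, 0.286, 1.577, -0, 1.279, -0.15], TCP at [0.209, -0.642, 0.242] pointing down, gripper open.
Joint ranges: [-2.77, 2.77], [-0.9, 2.22], [0.21, 2.48], [-1.53, 4.67], [0.24, 2.81], [-2.84, 2.84]. Speed limits (rad/s): [2.79, 2.79, 3.14, 3.14, 3.14, 3.14].

### API

Orientations are given as a unit quaternion [x, y, z, w].
In Python, from plant import get_state, read_camera, sign_off gives the robot as it stands.
- The arm moves only by the shell command python3 -m inch 'ROWS' [FORCE]. ROWS is JSON, a list of rows, each an object of numbers: "ax", "ay", "az": the turn, a rotation vector about the tool's x, y, z in rad; "x", "y", "z": the shift along the tool's x, y, z in mm; "hand": the closure, from -1 (fully open) to 1 (shut). In form: [{"ax": .., "ay": .., "az": .., "x": .., "y": .., "z": .., "hand": ..}, ...]. A call has 1 to 5 rows; each row shifts and turns the commanded pose from where the row before left it, along the tool's axes as they then stand; what a row does not reach is not made up. A row lasts 1/12 s, in which the tool goes at most 41.7 mm and 7.16 degrees, less where a joint would pass 70% of its speed; a pose out of reach is approached as far as the arm can. A call with a gripper value outside its range is refused whole. The fingers move at their own pace and stop on an object; FORCE is the grip in N (left out, the last holds). Time passes only in rows, so rows that do not move let the fingers close. It gives the time, the measured TCP pose, the force and the opening at its end, in the units of the state.
- get_state(): the state, without advancing time (a new reading comes with each control period).
- read_camera(name): name is "scene" or "side" or "wrist"; returns a dict with "img" (400x640x3 uint8, red, green, blue), "fov_y" (degrees; the focal length in pixels is half the picture's height over the tangent of half this angle, whatever the lens; pixels are square), "cx", "cy" (the principal point, pixels), "distortion" ([k1, k2, p1, p2, k3] as OpenCV has them; the pictures are not rectified), "T" (4x4, takes a point from camera to world coordinates); the wrist camera has in their place "T_tool_cam" (4x4, takes a point from camera to tool coordinates, whose origin is the TCP and whose axes are the tool frame's). Camera axes: x right, y down, z forward; pixel columns grow to the right and rows downward; lengths in m; the calibration is good to about 2 mm. A picture is of the moment at which its call begins: read the wrist's pose just before it. There is no depth.
- sign_off(): hands the job in, once; it reports no verdict.
The state is a dict: "time": time; "qpos": joint angles; "dq": joint speeds; "joint_efforts": joint torques, N m; "eef_pos": TCP position; "tcp_rot": TCP orientation; "contact_force": force on the tool from outside, world axes, zero at the start; "wrist_torque": the same for the moment, N m; "opening": opening from 0.0 (shut) to 1.0 (fully open).
Only numpy, scipy, OpenCV 4.12 (cv2) and the standard library are available. Lean on these libraries where they do the work, as an engineer would, in place of code of your own. Each camera call takes 0.05 s, during which the arm holds its last target. There are 200 camera calls.

## Working session

There is one attempt and no reset: what is moved stays moved. The work goes in short steps, Python scripts to look and compute and a shell command to move; the robot and the scene stay as the last step left them, time stands still between calls to the robot, and variables do not carry over. Pictures are saved under pics/ and viewed, about 8 in all and at most 12, crops included, and the job is handed in when it is done.

```bash
mkdir -p pics; ls
python3 - <<'E'
from plant import *
import cv2,numpy as np
s=get_state();print(s)
for n in("scene","side","wrist"):
    r=read_camera(n);np.save(f"pics/{n}0.npy",r,allow_pickle=True)
    cv2.imwrite(f"pics/{n}0.png",r["img"][:,:,::-1]);print(n,r["fov_y"],r["cx"],r["cy"],r["distortion"]);print(np.round(r.get("T",r.get("T_tool_cam")),4).tolist())
E
```

```text
pics
{'time': 0.0, 'qpos': array([-1.40600666e+00,  2.87154907e-01,  1.57816269e+00,  8.61614203e-06,
        1.27854675e+00, -1.50023632e-01]), 'dq': array([ 0.00052381, -0.00109428, -0.0001852 ,  0.00140167, -0.00144328,
       -0.00047052]), 'joint_efforts': array([-1.14469796e-03, -4.05980802e+01, -2.92623156e+01, -1.31072707e-04,
        5.84612731e-03,  3.29217123e-06]), 'eef_pos': array([ 0.20891953, -0.64121066,  0.24096204]), 'tcp_rot': array([-0.57163061,  0.41601034, -0.41487023,  0.57276219]), 'contact_force': array([ 0.20868232, -0.19522217,  0.44158071]), 'wrist_torque': array([-0.04867379, -0.01760817, -0.00650064]), 'opening': 0.9989370192122345}
scene 45.326045444467034 318.5104399216688 194.88280521949252 [-0.08148798  0.          0.          0.          0.        ]
[[-0.7481, 0.5574, -0.36, 1.017], [0.6635, 0.6326, -0.3995, 0.5222], [0.005, -0.5377, -0.8431, 1.2298], [0.0, 0.0, 0.0, 1.0]]
side 50.68055241212997 312.1796402393426 194.88052030920372 [0.01944997 0.         0.         0.         0.        ]
[[-0.7939, -0.3713, 0.4816, 0.0522], [-0.608, 0.4967, -0.6194, 0.6757], [-0.0092, -0.7845, -0.62, 0.8178], [0.0, 0.0, 0.0, 1.0]]
wrist 69.28097014971156 316.7950406493066 195.43895661543218 [-0.03639822  0.          0.          0.          0.        ]
[[1.0, -0.0015, 0.0002, -0.0001], [-0.0006, -0.2828, 0.9592, -0.1303], [-0.0014, -0.9592, -0.2828, 0.0718], [0.0, 0.0, 0.0, 1.0]]
```

View pics/scene0.png

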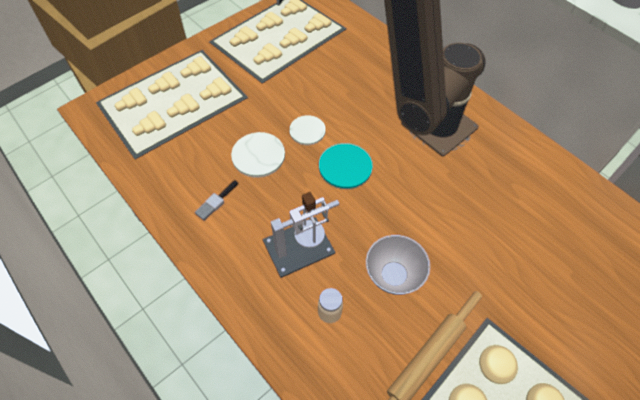

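View pics/side0.png

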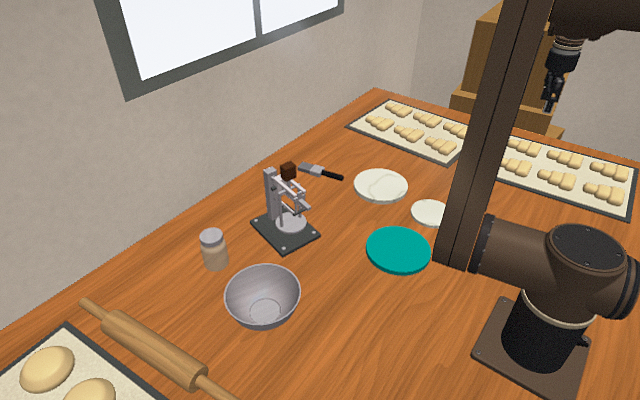

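The scene picture shows the large white slab at (258,154), the small white one at (308,129), turquoise at (345,165), the stand base at (298,247) and the grip block at (309,202). In the side view the slab is at (381,185) and the block at (288,171). Next I zoom in on the hook.

```bash
cat > h.py <<'E'
import numpy as np,cv2
from scipy.spatial.transform import Rotation as R
def cam(r,wTt=None):
    f=200/np.tan(np.radians(r["fov_y"]/2));K=np.array([[f,0,r["cx"]],[0,f,r["cy"]],[0,0,1]])
    T=np.array(r["T"]) if "T" in r else wTt@np.array(r["T_tool_cam"])
    return K,np.array(r["distortion"],float),T
def ray(c,uv):
    K,d,T=c;p=cv2.undistortPoints(np.array(uv,float).reshape(-1,1,2),K,d)[:,0]
    return T[:3,3],np.c_[p,np.ones(len(p))]@T[:3,:3].T
def onz(c,uv,z):
    o,d=ray(c,uv);return o+d*((z-o[2])/d[:,2])[:,None]
def tri(c1,u1,c2,u2):
    o1,d1=ray(c1,u1);o2,d2=ray(c2,u2);out=[]
    for a,b in zip(d1,d2):
        s=np.linalg.lstsq(np.c_[a,-b],o2-o1,rcond=None)[0];p,q=o1+a*s[0],o2+b*s[1];out.append(np.r_[(p+q)/2,np.linalg.norm(p-q)])
    return np.array(out)
def proj(c,P):
    K,d,T=c;Ti=np.linalg.inv(T);return cv2.projectPoints(np.array(P,float),cv2.Rodrigues(Ti[:3,:3])[0],Ti[:3,3],K,d)[0][:,0]
def tool(s):
    T=np.eye(4);T[:3,:3]=R.from_quat(s["tcp_rot"]).as_matrix();T[:3,3]=s["eef_pos"];return T
E
python3 - <<'E'
from h import *
L=lambda n:np.load(f"pics/{n}0.npy",allow_pickle=True).item()
a,b=L("scene"),L("side")
A=a["img"][180:290,250:350];B=b["img"][150:260,235:335]
im=np.hstack([cv2.resize(x,(400,440),interpolation=cv2.INTER_CUBIC) for x in(A,B)])
cv2.imwrite("pics/crop0.png",im[:,:,::-1])
for n,r,sd in(("scene",a,(258,154)),("side",b,(381,185))):
    c=cam(r);I=r["img"].astype(int)
    m=((I.min(2)>150)&(I.max(2)-I.min(2)<40)).astype(np.uint8)
    k,l,st,ce=cv2.connectedComponentsWithStats(m)
    cs=cv2.findContours((l==l[sd[1],sd[0]]).astype(np.uint8),0,1)[0];q=max(cs,key=len)[:,0]
    P=onz(c,q,.016)[:,:2].astype(np.float32)
    print(n,"slab",cv2.minEnclosingCircle(P),cv2.fitEllipse(P))
    hsv=cv2.cvtColor(r["img"],cv2.COLOR_RGB2HSV)
    print(hsv[202,309] if n=="scene" else hsv[171,288], I[255,290] if n=="scene" else I[240,280])
E
```

```text
scene slab ((0.5392845869064331, -0.3004429042339325), 0.08646637201309204) ((0.5390080809593201, -0.29992491006851196), (0.16699178516864777, 0.16901083290576935), 163.45950317382812)
[ 14 156 100] [ 92 100 107]
side slab ((0.5377259850502014, -0.2994714379310608), 0.08547474443912506) ((0.5374053716659546, -0.29988691210746765), (0.16490274667739868, 0.16608649492263794), 108.95735168457031)
[  7 132  60] [74 76 74]
```

View pics/crop0.png

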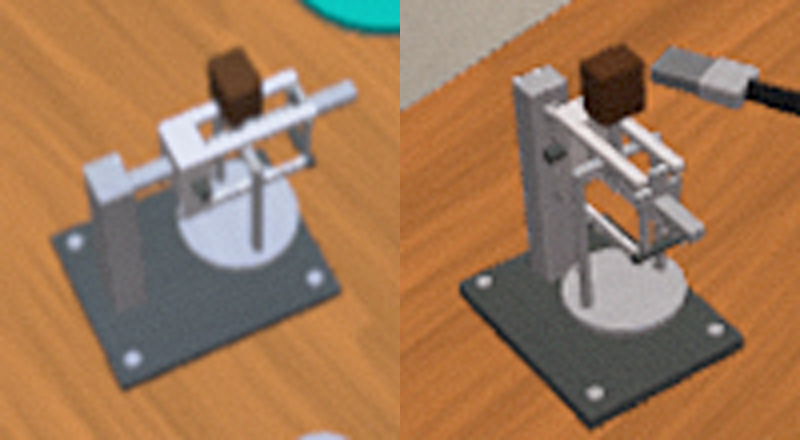

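The crops show the base corners, the post top and the arm's end in both views, with the block above the arm between the prongs. I compute the poses from these.

Run:
```python
from h import *
L=lambda n:np.load(f"pics/{n}0.npy",allow_pickle=True).item()
a,b=L("scene"),L("side");ca,cb=cam(a),cam(b)
S=lambda *p:np.array(p)/4.+[250-.4,180-.4]
D=lambda *p:(np.array(p)-[400,0])/4.+[235-.4,150-.4]
sc=onz(ca,S((52,238),(125,384),(341,288)),.014);sd=onz(cb,D((460,287),(592,423),(743,340)),.014)
print(sc,"\n",sd)
print("sizes",[np.linalg.norm(p[i]-p[i+1]) for p in(sc,sd) for i in(0,1)])
# arm end top centre ; post top centre
print("armend",tri(ca,S((350,88)),cb,D((692,232))))
print("post",tri(ca,S((108,178)),cb,D((540,84))))
def blk(r,sl,seed):
    h=cv2.cvtColor(r["img"],cv2.COLOR_RGB2HSV);x0,y0=seed
    I=r["img"].astype(int);m=((I.max(2)<112)&(I[...,0]-I[...,2]>18)).astype(np.uint8)
    w=np.zeros_like(m);w[sl]=m[sl];k,l,st,ce=cv2.connectedComponentsWithStats(w)
    i=1+st[1:,4].argmax();return ce[i],st[i]
u,v=blk(a,np.s_[188:214,298:320],(309,202)),blk(b,np.s_[158:183,277:300],(288,171))
print(u,v);print("block",tri(ca,[u[0]],cb,[v[0]]))
```

```text
[[ 0.71640819 -0.04744484  0.014     ]
 [ 0.74800368  0.07338609  0.014     ]
 [ 0.58872144  0.11744516  0.014     ]] 
 [[ 0.74534506  0.07605528  0.014     ]
 [ 0.58392643  0.12012258  0.014     ]
 [ 0.55174857 -0.00119224  0.014     ]]
sizes [np.float64(0.12489350729159188), np.float64(0.16526352456507246), np.float64(0.16732573463270492), np.float64(0.12550976241866937)]
armend [[0.53960861 0.0658051  0.16297836 0.00259227]]
post [[0.70416573 0.01892547 0.17588107 0.00117038]]
(array([308.36363636, 201.36931818]), array([302, 193,  14,  19, 176], dtype=int32)) (array([287.75984252, 170.84645669]), array([280, 161,  16,  21, 254], dtype=int32))
block [[6.18930034e-01 4.30954646e-02 2.23901989e-01 2.04766230e-04]]
```

```bash
cat > go.py <<'E'
import sys
from h import *
from plant import get_state
# stand geometry (world)
yaw=np.radians(15.3); o=np.array([-np.cos(yaw),np.sin(yaw),0]); ORG=np.array([.6217,.0441,0])
n=np.array([np.sin(yaw),np.cos(yaw),0])
def rep(t=None,sgn=1,xd=o):
    s=get_state();M=R.from_quat(s["tcp_rot"]).as_matrix();d=xd*sgn
    print("t%.2f"%s["time"],"pos",s["eef_pos"].round(4),"F",s["contact_force"].round(1),"open",round(s["opening"],3),"q6",s["qpos"][5].round(2))
    T=np.c_[d,[0,0,-1],np.cross(d,[0,0,-1])]
    print("turn rotvec tool",R.from_matrix(M.T@T).as_rotvec().round(4))
    print("fx out %.1f lat %.1f"%(s["contact_force"]@o,s["contact_force"]@n))
    if t is not None:
        e=np.array(t)-s["eef_pos"];print("shift now",(M.T@e*1e3).round(1),"after turn",(T.T@e*1e3).round(1))
E
python3 - <<'E'
from go import *
t=ORG+.003*o+[0,0,.30]
rep(t,1);rep(t,-1)
M=R.from_quat(get_state()["tcp_rot"]).as_matrix();print(M.round(3))
E
```

```text
t0.15 pos [ 0.2089 -0.6413  0.2413] F [ 0.1 -0.4  0.3] open 1.0 q6 -0.15
turn rotvec tool [ 1.8000e-03  2.1526e+00 -1.4000e-03]
fx out -0.2 lat -0.3
shift now [-525.7  -57.6  602.2] after turn [-214.3  -58.7 -770.1]
t0.15 pos [ 0.2089 -0.6413  0.2413] F [ 0.1 -0.4  0.3] open 1.0 q6 -0.15
turn rotvec tool [-0.0012 -0.989  -0.0015]
fx out -0.2 lat -0.3
shift now [-525.7  -57.6  602.2] after turn [214.3 -58.7 770.1]
[[ 0.31  -0.     0.951]
 [-0.951  0.002  0.31 ]
 [-0.002 -1.     0.   ]]
```

```bash
python3 -m inch '[{"ay":-0.1,"y":-6},{"ay":-0.1,"y":-6},{"ay":-0.1,"y":-6},{"ay":-0.1,"y":-6},{"ay":-0.1,"y":-6}]' && python3 -m inch '[{"ay":-0.1,"y":-6},{"ay":-0.1,"y":-6},{"ay":-0.1,"y":-6},{"ay":-0.1,"y":-6},{"ay":-0.089,"y":-6}]' && python3 -m inch '[{"x":9,"z":31},{"x":9,"z":31},{"x":9,"z":31},{"x":9,"z":31},{"x":9,"z":31}]' && python3 -m inch '[{"x":9,"z":31},{"x":9,"z":31},{"x":9,"z":31},{"x":9,"z":31},{"x":9,"z":31}]'
python3 - <<'E'
from go import *
rep(ORG+.003*o+[0,0,.30],-1)
E
```

```text
t0.15 pos [ 0.2089 -0.6413  0.2413] F [ 0.1 -0.4  0.3] open 1.0 q6 -0.15
turn rotvec tool [-0.0012 -0.989  -0.0015]
fx out -0.2 lat -0.3
shift now [-525.7  -57.6  602.2] after turn [214.3 -58.7 770.1]validation failed for argument at $[0]...
```

```bash
python3 -m inch '[{"ax":0,"ay":-0.1,"az":0,"x":0,"y":-6,"z":0,"hand":-1},{"ax":0,"ay":-0.1,"az":0,"x":0,"y":-6,"z":0,"hand":-1},{"ax":0,"ay":-0.1,"az":0,"x":0,"y":-6,"z":0,"hand":-1},{"ax":0,"ay":-0.1,"az":0,"x":0,"y":-6,"z":0,"hand":-1},{"ax":0,"ay":-0.1,"az":0,"x":0,"y":-6,"z":0,"hand":-1}]' 40;  python3 - <<'E'
from go import *
rep(ORG+.003*o+[0,0,.30],-1)
E
```

```text
time: 0.57
eef_pos: [0.209, -0.6416, 0.272]
tcp_rot: [-0.658, 0.26, -0.259, 0.658]
contact_force: [-0.3, 0.5, -0.3]
opening: 1.004
t0.57 pos [ 0.209  -0.6416  0.272 ] F [-0.3  0.5 -0.3] open 1.004 q6 -0.65
turn rotvec tool [-0.0009 -0.484  -0.0007]
fx out 0.4 lat 0.4
shift now [-168.9  -27.4  781.5] after turn [214.2 -28.  770.3]
```

```bash
python3 -m inch '[{"ax":0,"ay":-0.1,"az":0,"x":0,"y":-6,"z":0,"hand":-1},{"ax":0,"ay":-0.1,"az":0,"x":0,"y":-6,"z":0,"hand":-1},{"ax":0,"ay":-0.1,"az":0,"x":0,"y":-6,"z":0,"hand":-1},{"ax":0,"ay":-0.1,"az":0,"x":0,"y":-6,"z":0,"hand":-1},{"ax":0,"ay":-0.084,"az":0,"x":0,"y":-4,"z":0,"hand":-1}]' >/dev/null
python3 -m inch '[{"ax":0,"ay":0,"az":0,"x":9,"y":0,"z":32,"hand":-1},{"ax":0,"ay":0,"az":0,"x":9,"y":0,"z":32,"hand":-1},{"ax":0,"ay":0,"az":0,"x":9,"y":0,"z":32,"hand":-1},{"ax":0,"ay":0,"az":0,"x":9,"y":0,"z":32,"hand":-1},{"ax":0,"ay":0,"az":0,"x":9,"y":0,"z":32,"hand":-1}]' >/dev/null
python3 -m inch '[{"ax":0,"ay":0,"az":0,"x":9,"y":0,"z":32,"hand":-1},{"ax":0,"ay":0,"az":0,"x":9,"y":0,"z":32,"hand":-1},{"ax":0,"ay":0,"az":0,"x":9,"y":0,"z":32,"hand":-1},{"ax":0,"ay":0,"az":0,"x":9,"y":0,"z":32,"hand":-1},{"ax":0,"ay":0,"az":0,"x":9,"y":0,"z":32,"hand":-1}]'
python3 - <<'E'
from go import *
rep(ORG+.003*o+[0,0,.30],-1)
E
```

```text
time: 1.82
eef_pos: [0.3821, -0.3561, 0.3]
tcp_rot: [-0.7, 0.096, -0.096, 0.701]
contact_force: [0.6, 0.3, 0.2]
opening: 1.0
t1.82 pos [ 0.3821 -0.3561  0.3   ] F [0.6 0.3 0.2] open 1.0 q6 -0.67
turn rotvec tool [-0.0003 -0.0052 -0.0003]
fx out -0.5 lat 0.5
shift now [1.202e+02 1.000e-01 4.499e+02] after turn [122.5  -0.  449.2]
```

```bash
for i in 1; do python3 -m inch '[{"ax":0,"ay":0,"az":0,"x":8,"y":0,"z":32,"hand":-1},{"ax":0,"ay":0,"az":0,"x":8,"y":0,"z":32,"hand":-1},{"ax":0,"ay":0,"az":0,"x":8,"y":0,"z":32,"hand":-1},{"ax":0,"ay":0,"az":0,"x":8,"y":0,"z":32,"hand":-1},{"ax":0,"ay":0,"az":0,"x":8,"y":0,"z":32,"hand":-1}]' ; done >/dev/null
python3 -m inch '[{"ax":0,"ay":0,"az":0,"x":9,"y":0,"z":32,"hand":-1},{"ax":0,"ay":0,"az":0,"x":9,"y":0,"z":32,"hand":-1},{"ax":0,"ay":0,"az":0,"x":9,"y":0,"z":32,"hand":-1},{"ax":0,"ay":0,"az":0,"x":9,"y":0,"z":32,"hand":-1},{"ax":0,"ay":0,"az":0,"x":9,"y":0,"z":32,"hand":-1}]' >/dev/null
python3 -m inch '[{"ax":0,"ay":0,"az":0,"x":9,"y":0,"z":32,"hand":-1},{"ax":0,"ay":0,"az":0,"x":9,"y":0,"z":32,"hand":-1},{"ax":0,"ay":0,"az":0,"x":9,"y":0,"z":32,"hand":-1},{"ax":0,"ay":0,"az":0,"x":9,"y":0,"z":32,"hand":-1},{"ax":0,"ay":0,"az":0,"x":0,"y":0,"z":0,"hand":-1}]'
python3 - <<'E'
from go import *
from plant import *
rep(ORG+.003*o+[0,0,.30],-1)
s=get_state();r=read_camera("wrist");np.save("pics/w1.npy",dict(r,tool=tool(s)),allow_pickle=True)
cv2.imwrite("pics/w1.png",r["img"][:,:,::-1])
E
```

```text
time: 3.07
eef_pos: [0.62, 0.0459, 0.2995]
tcp_rot: [-0.7, 0.094, -0.094, 0.702]
contact_force: [-0.1, -0.1, -0.5]
opening: 0.998
t3.07 pos [0.62   0.0459 0.2995] F [-0.1 -0.1 -0.5] open 0.998 q6 0.18
turn rotvec tool [-0.0023 -0.0003 -0.0007]
fx out 0.1 lat -0.1
shift now [-0.9 -0.5 -1.3] after turn [-0.9 -0.5 -1.3]
```

View pics/w1.png

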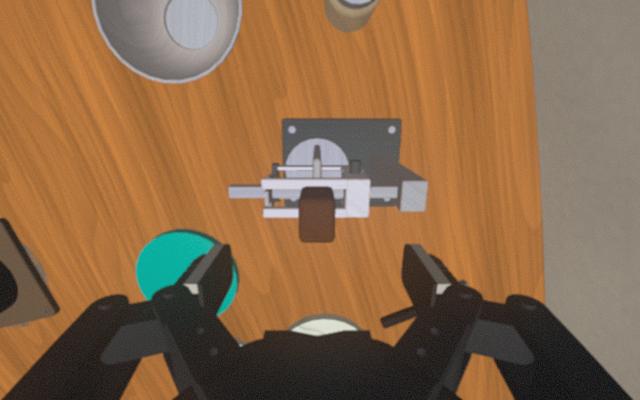

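The wrist view shows the arm parallel to the image rows, its free end at about (229,191), the beak prongs' outer ends at about (263,184) and (264,213), the block at about (317,214) and the head block at about (357,198). I zoom in to read the edges more exactly.

Run:
```python
from go import *
r=np.load("pics/w1.npy",allow_pickle=True).item()
im=cv2.resize(r["img"][110:250,220:430],(798,532),interpolation=cv2.INTER_CUBIC)
cv2.imwrite("pics/w1c.png",im[:,:,::-1])
```

```text
(no output)
```

View pics/w1c.png

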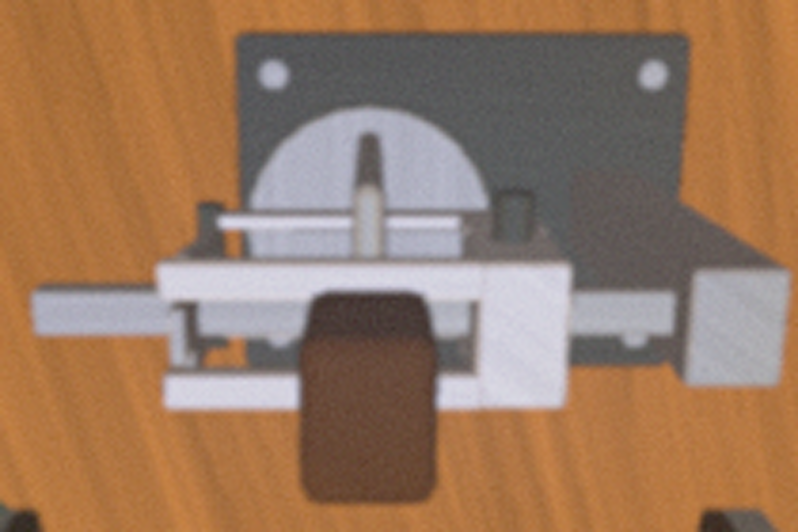

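The crop shows the block's top face at x 300–436, y 338–500, the lip ends at x≈160, the arm's end at x≈33 and the post top at x 688–788.

Run:
```python
from go import *
r=np.load("pics/w1.npy",allow_pickle=True).item();c=cam(r,r["tool"])
C=lambda *p:np.array(p)/3.8+[220-.4,110-.4]
print("scale cam",c[2][:3,3])
def st(name,p,z):
    P=onz(c,C(*p),z);q=P-ORG
    print(name,"world",P.mean(0).round(4),"stand x",(-q@o*1e3).round(1),"lat",(q@n*1e3).round(1))
st("block",[(303,338),(436,338),(436,500),(300,500)],.243)
st("lip",[(157,265),(158,300),(165,373),(165,408)],.186)
st("end",[(33,288),(35,334)],.165)
st("post",[(690,268),(788,268),(780,385),(688,385)],.179)
st("base",[(236,34),(688,36),(236,362)],.014)
```

```text
scale cam [0.63873477 0.11506784 0.42998581]
block world [0.6193 0.045  0.243 ] stand x [-14.2   9.5  10.  -15.3] lat [ 16.   15.9 -15.6 -15.5]
lip world [0.5725 0.0563 0.186 ] stand x [-50.7 -51.  -50.3 -50.8] lat [ 16.    7.8  -9.9 -18.7]
end world [0.5381 0.0663 0.165 ] stand x [-86.3 -86.8] lat [ 5.3 -6.7]
post world [0.7037 0.0205 0.179 ] stand x [72.9 96.2 97.3 74.8] lat [ 13.5  13.5 -15.7 -15.6]
base world [0.6297 0.063  0.014 ] stand x [-51.2 114.9 -55.6] lat [ 62.7  62.  -63.8]
```

```bash
python3 -m inch '[{"ax":0.002,"ay":0,"az":0.001,"x":-0.4,"y":17,"z":-1,"hand":-1},{"ax":0,"ay":0,"az":0,"x":0,"y":17,"z":0,"hand":-1},{"ax":0,"ay":0,"az":0,"x":0,"y":17,"z":0,"hand":-1},{"ax":0,"ay":0,"az":0,"x":0,"y":17,"z":0,"hand":-1},{"ax":0,"ay":0,"az":0,"x":0,"y":16,"z":0,"hand":-1}]'
python3 -m inch '[{"ax":0,"ay":0,"az":0,"x":0,"y":0,"z":0,"hand":-1},{"ax":0,"ay":0,"az":0,"x":0,"y":0,"z":0,"hand":-1}]'
python3 - <<'E'
from go import *
rep([.6193,.045,.215],-1)
E
```

```text
time: 3.53
eef_pos: [0.6171, 0.0396, 0.2151]
tcp_rot: [-0.7, 0.097, -0.096, 0.701]
contact_force: [0.6, -0.2, -0.1]
opening: 1.001
time: 3.7
eef_pos: [0.6169, 0.0398, 0.2152]
tcp_rot: [-0.7, 0.097, -0.095, 0.701]
contact_force: [-0.2, -0.1, 0.5]
opening: 0.996
t3.70 pos [0.6169 0.0398 0.2152] F [-0.2 -0.1  0.5] open 0.996 q6 0.17
turn rotvec tool [-0.0012 -0.0059 -0.0039]
fx out 0.1 lat -0.1
shift now [0.9 0.2 5.6] after turn [0.9 0.2 5.6]
```

```bash
python3 -m inch '[{"ax":0,"ay":-0.005,"az":-0.003,"x":0.9,"y":0,"z":2.4,"hand":-1},{"ax":0,"ay":0,"az":0,"x":0,"y":0,"z":2.4,"hand":-1},{"ax":0,"ay":0,"az":0,"x":0,"y":0,"z":0,"hand":-1},{"ax":0,"ay":0,"az":0,"x":0,"y":0,"z":0,"hand":-1}]' 60
python3 - <<'E'
from go import *
rep([.6193,.045,.215],-1)
from plant import *
s=get_state();r=read_camera("wrist");np.save("pics/w2.npy",dict(r,tool=tool(s)),allow_pickle=True)
cv2.imwrite("pics/w2.png",r["img"][:,:,::-1])
E
```

```text
time: 4.03
eef_pos: [0.6206, 0.0451, 0.2176]
tcp_rot: [-0.7, 0.092, -0.095, 0.701]
contact_force: [0.7, 0.3, 0.4]
opening: 0.998
t4.03 pos [0.6206 0.0451 0.2176] F [0.7 0.3 0.4] open 0.998 q6 0.18
turn rotvec tool [-0.0023  0.0004  0.004 ]
fx out -0.6 lat 0.4
shift now [-1.3  2.6 -0.4] after turn [-1.2  2.6 -0.4]
```

View pics/w2.png

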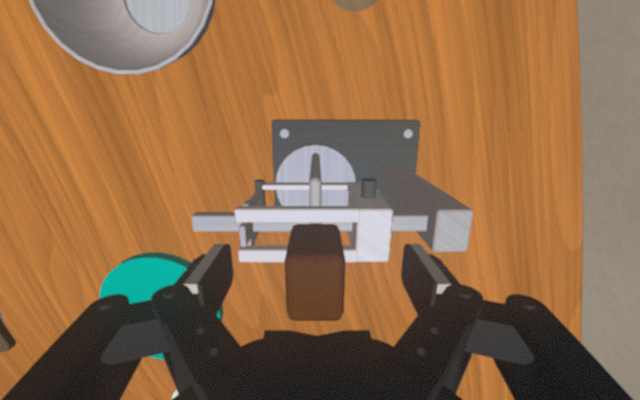

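The block's top face (rows about 265–320, columns 286–345) is centred between the open fingers.

Run:
```python
from go import *
r=np.load("pics/w2.npy",allow_pickle=True).item();c=cam(r,r["tool"])
P=onz(c,[(287,265),(343,265),(345,319),(287,319)],.243);print(P.round(4),P.mean(0))
q=(P.mean(0)-r["tool"][:3,3])@r["tool"][:3,:3];print("in tool mm",q*1e3)
```

```text
[[0.6115 0.0593 0.243 ]
 [0.6335 0.0532 0.243 ]
 [0.628  0.0271 0.243 ]
 [0.6036 0.0339 0.243 ]] [0.61914536 0.04339959 0.243     ]
in tool mm [ -0.86765713 -25.39311466  -1.94623118]
```

```bash
python3 -m inch '[{"ax":-0.002,"ay":0,"az":0.004,"x":-1,"y":2,"z":-1,"hand":-1},{"ax":0,"ay":0,"az":0,"x":0,"y":0,"z":0,"hand":1},{"ax":0,"ay":0,"az":0,"x":0,"y":0,"z":0,"hand":1},{"ax":0,"ay":0,"az":0,"x":0,"y":0,"z":0,"hand":1},{"ax":0,"ay":0,"az":0,"x":0,"y":0,"z":0,"hand":1}]' 70
python3 -m inch '[{"ax":0,"ay":0,"az":0,"x":0,"y":0,"z":0,"hand":1},{"ax":0,"ay":0,"az":0,"x":0,"y":0,"z":0,"hand":1},{"ax":0,"ay":0,"az":0,"x":0,"y":0,"z":0,"hand":1},{"ax":0,"ay":0,"az":0,"x":0,"y":0,"z":0,"hand":1}]'
python3 -m inch '[{"ax":0,"ay":0,"az":0,"x":0,"y":0,"z":0,"hand":1},{"ax":0,"ay":0,"az":0,"x":0,"y":0,"z":0,"hand":1}]'
python3 - <<'E'
from go import *
rep([.6193,.045,.215],-1)
E
```

```text
time: 4.5
eef_pos: [0.6188, 0.0442, 0.2143]
tcp_rot: [-0.701, 0.095, -0.093, 0.701]
contact_force: [1.3, 0.4, -0.3]
opening: 0.457
time: 4.83
eef_pos: [0.619, 0.0442, 0.2145]
tcp_rot: [-0.701, 0.095, -0.094, 0.701]
contact_force: [0.9, -0.6, 0.5]
opening: 0.298
time: 5.0
eef_pos: [0.619, 0.0442, 0.2145]
tcp_rot: [-0.701, 0.095, -0.094, 0.701]
contact_force: [0.6, -0.3, 0.6]
opening: 0.298
t5.00 pos [0.619  0.0442 0.2145] F [ 0.6 -0.3  0.6] open 0.298 q6 0.17
turn rotvec tool [-0.      0.     -0.0016]
fx out -0.6 lat -0.1
shift now [ 0.1 -0.5  0.8] after turn [ 0.1 -0.5  0.8]
```

```bash
python3 -m inch '[{"ax":0,"ay":0,"az":0,"x":0,"y":-1.2,"z":0,"hand":1},{"ax":0,"ay":0,"az":0,"x":0,"y":-1.3,"z":0,"hand":1},{"ax":0,"ay":0,"az":0,"x":0,"y":0,"z":0,"hand":1},{"ax":0,"ay":0,"az":0,"x":0,"y":0,"z":0,"hand":1}]'
python3 -m inch '[{"ax":0,"ay":0,"az":0,"x":0,"y":0,"z":0,"hand":1},{"ax":0,"ay":0,"az":0,"x":0,"y":0,"z":0,"hand":1}]'
```

```text
time: 5.33
eef_pos: [0.6181, 0.0444, 0.2155]
tcp_rot: [-0.701, 0.096, -0.092, 0.701]
contact_force: [0.0, 0.5, -4.4]
opening: 0.296
time: 5.5
eef_pos: [0.6185, 0.0443, 0.2162]
tcp_rot: [-0.701, 0.095, -0.093, 0.701]
contact_force: [-0.6, 0.3, -4.5]
opening: 0.294
```

```bash
python3 -m inch '[{"ax":0,"ay":0,"az":0,"x":0,"y":-0.7,"z":0,"hand":1},{"ax":0,"ay":0,"az":0,"x":-2,"y":0,"z":0,"hand":1},{"ax":0,"ay":0,"az":0,"x":-4,"y":0,"z":0,"hand":1},{"ax":0,"ay":0,"az":0,"x":-4,"y":0,"z":0,"hand":1},{"ax":0,"ay":0,"az":0,"x":-4,"y":0,"z":0,"hand":1}]'
python3 -m inch '[{"ax":0,"ay":0,"az":0,"x":-4,"y":0,"z":0,"hand":1},{"ax":0,"ay":0,"az":0,"x":-4,"y":0,"z":0,"hand":1},{"ax":0,"ay":0,"az":0,"x":-2,"y":0,"z":0,"hand":1},{"ax":0,"ay":0,"az":0,"x":0,"y":0,"z":0,"hand":1},{"ax":0,"ay":0,"az":0,"x":0,"y":0,"z":0,"hand":1}]'
python3 - <<'E'
from go import *
rep([.6193,.045,.2165]+.038*o,-1)
E
```

```text
time: 5.92
eef_pos: [0.6048, 0.0481, 0.2175]
tcp_rot: [-0.701, 0.095, -0.093, 0.701]
contact_force: [0.4, 0.1, -4.9]
opening: 0.296
time: 6.33
eef_pos: [0.5957, 0.0506, 0.2177]
tcp_rot: [-0.701, 0.095, -0.094, 0.701]
contact_force: [1.0, -0.4, -5.1]
opening: 0.299
t6.33 pos [0.5957 0.0506 0.2177] F [ 1.  -0.4 -5.1] open 0.299 q6 0.18
turn rotvec tool [-0.      0.0001 -0.0016]
fx out -1.0 lat -0.1
shift now [-13.7   1.2   0.8] after turn [-13.7   1.2   0.8]
```

```bash
python3 -m inch '[{"ax":0,"ay":0,"az":0,"x":-2,"y":0.6,"z":0,"hand":1},{"ax":0,"ay":0,"az":0,"x":-3,"y":0,"z":0,"hand":1},{"ax":0,"ay":0,"az":0,"x":-3,"y":0,"z":0.4,"hand":1},{"ax":0,"ay":0,"az":0,"x":-2,"y":0,"z":0,"hand":1},{"ax":0,"ay":0,"az":0,"x":0,"y":0,"z":0,"hand":1}]'
python3 -m inch '[{"ax":0,"ay":0,"az":0,"x":-1,"y":0,"z":0,"hand":1},{"ax":0,"ay":0,"az":0,"x":-1,"y":0,"z":0,"hand":1},{"ax":0,"ay":0,"az":0,"x":-1,"y":0,"z":0,"hand":1},{"ax":0,"ay":0,"az":0,"x":0,"y":0,"z":0,"hand":1},{"ax":0,"ay":0,"az":0,"x":0,"y":0,"z":0,"hand":1}]'
python3 -m inch '[{"ax":0,"ay":0,"az":0,"x":-1,"y":0,"z":0,"hand":1},{"ax":0,"ay":0,"az":0,"x":-1,"y":0,"z":0,"hand":1},{"ax":0,"ay":0,"az":0,"x":-1,"y":0,"z":0,"hand":1},{"ax":0,"ay":0,"az":0,"x":0,"y":0,"z":0,"hand":1},{"ax":0,"ay":0,"az":0,"x":0,"y":0,"z":0,"hand":1}]'
python3 - <<'E'
from go import *
rep([.6193,.045,.2165]+.053*o,-1)
E
```

```text
time: 6.75
eef_pos: [0.5856, 0.0538, 0.2169]
tcp_rot: [-0.701, 0.095, -0.093, 0.701]
contact_force: [-0.8, -0.1, -5.1]
opening: 0.294
time: 7.17
eef_pos: [0.5833, 0.0544, 0.217]
tcp_rot: [-0.701, 0.095, -0.093, 0.701]
contact_force: [1.5, 0.8, -4.8]
opening: 0.299
time: 7.58
eef_pos: [0.5809, 0.055, 0.2171]
tcp_rot: [-0.701, 0.094, -0.094, 0.701]
contact_force: [3.2, 0.5, -6.4]
opening: 0.296
t7.58 pos [0.5809 0.055  0.2171] F [ 3.2  0.5 -6.4] open 0.296 q6 0.19
turn rotvec tool [-0.0001  0.     -0.0003]
fx out -2.9 lat 1.4
shift now [-13.3   0.6   0.5] after turn [-13.3   0.6   0.5]
```

```bash
python3 -m inch '[{"ax":0,"ay":0,"az":0,"x":-1,"y":0,"z":0,"hand":1},{"ax":0,"ay":0,"az":0,"x":-1,"y":0,"z":0,"hand":1},{"ax":0,"ay":0,"az":0,"x":-1,"y":0,"z":0,"hand":1},{"ax":0,"ay":0,"az":0,"x":-1,"y":0,"z":0,"hand":1},{"ax":0,"ay":0,"az":0,"x":0,"y":0,"z":0,"hand":1}]'
python3 -m inch '[{"ax":0,"ay":0,"az":0,"x":-1,"y":0,"z":0,"hand":1},{"ax":0,"ay":0,"az":0,"x":-1,"y":0,"z":0,"hand":1},{"ax":0,"ay":0,"az":0,"x":-1,"y":0,"z":0,"hand":1},{"ax":0,"ay":0,"az":0,"x":-1,"y":0,"z":0,"hand":1},{"ax":0,"ay":0,"az":0,"x":0,"y":0,"z":0,"hand":1}]'
python3 -m inch '[{"ax":0,"ay":0,"az":0,"x":-1,"y":0,"z":0,"hand":1},{"ax":0,"ay":0,"az":0,"x":-1,"y":0,"z":0,"hand":1},{"ax":0,"ay":0,"az":0,"x":0,"y":0,"z":0,"hand":1},{"ax":0,"ay":0,"az":0,"x":0,"y":0,"z":0,"hand":1}]'
python3 - <<'E'
from go import *
rep([.6193,.045,.2165]+.053*o,-1)
E
```

```text
time: 8.0
eef_pos: [0.5766, 0.0562, 0.2171]
tcp_rot: [-0.701, 0.095, -0.094, 0.701]
contact_force: [3.7, -0.8, -7.0]
opening: 0.297
time: 8.42
eef_pos: [0.5728, 0.0572, 0.2173]
tcp_rot: [-0.701, 0.094, -0.094, 0.701]
contact_force: [5.1, -1.7, -6.2]
opening: 0.291
time: 8.75
eef_pos: [0.5712, 0.0577, 0.2174]
tcp_rot: [-0.701, 0.094, -0.094, 0.701]
contact_force: [5.7, -0.4, -6.8]
opening: 0.295
t8.75 pos [0.5712 0.0577 0.2174] F [ 5.7 -0.4 -6.8] open 0.295 q6 0.19
turn rotvec tool [-0.0001  0.0001 -0.0001]
fx out -5.6 lat 1.1
shift now [-3.3  0.9  0.4] after turn [-3.3  0.9  0.4]
```

```bash
python3 -m inch '[{"ax":0,"ay":0,"az":0,"x":-1,"y":0,"z":0,"hand":1},{"ax":0,"ay":0,"az":0,"x":-1,"y":0,"z":0,"hand":1},{"ax":0,"ay":0,"az":0,"x":0,"y":0,"z":0,"hand":1},{"ax":0,"ay":0,"az":0,"x":0,"y":0,"z":0,"hand":1}]'
python3 -m inch '[{"ax":0,"ay":0,"az":0,"x":-0.5,"y":0,"z":0,"hand":1},{"ax":0,"ay":0,"az":0,"x":-0.5,"y":0,"z":0,"hand":1},{"ax":0,"ay":0,"az":0,"x":0,"y":0,"z":0,"hand":1}]'
python3 - <<'E'
from go import *
rep([.6193,.045,.2165]+.053*o,-1)
E
```

```text
time: 9.08
eef_pos: [0.5695, 0.0582, 0.2176]
tcp_rot: [-0.701, 0.094, -0.094, 0.701]
contact_force: [5.4, -1.4, -6.5]
opening: 0.293
time: 9.33
eef_pos: [0.5686, 0.0584, 0.2176]
tcp_rot: [-0.701, 0.094, -0.094, 0.701]
contact_force: [7.1, -1.6, -5.9]
opening: 0.295
t9.33 pos [0.5686 0.0584 0.2176] F [ 7.1 -1.6 -5.9] open 0.295 q6 0.19
turn rotvec tool [-0.0002  0.      0.0008]
fx out -7.3 lat 0.3
shift now [-0.6  1.1  0.5] after turn [-0.6  1.1  0.5]
```

```bash
python3 -m inch '[{"ax":0,"ay":0,"az":0,"x":-0.5,"y":0,"z":0,"hand":1},{"ax":0,"ay":0,"az":0,"x":0,"y":0,"z":0,"hand":1},{"ax":0,"ay":0,"az":0,"x":0,"y":0,"z":0,"hand":1}]'
python3 - <<'E'
from go import *
rep([.6193,.045,.2165]+.053*o,-1)
E
```

```text
time: 9.58
eef_pos: [0.5682, 0.0585, 0.2177]
tcp_rot: [-0.701, 0.094, -0.094, 0.701]
contact_force: [5.4, -1.6, -5.2]
opening: 0.298
t9.58 pos [0.5682 0.0585 0.2177] F [ 5.4 -1.6 -5.2] open 0.298 q6 0.19
turn rotvec tool [-0.0002  0.0001  0.001 ]
fx out -5.7 lat -0.1
shift now [-0.2  1.2  0.4] after turn [-0.2  1.2  0.4]
```

```bash
python3 -m inch '[{"ax":0,"ay":0,"az":0,"x":-0.5,"y":0,"z":0,"hand":1},{"ax":0,"ay":0,"az":0,"x":0,"y":0,"z":0,"hand":1},{"ax":0,"ay":0,"az":0,"x":0,"y":0,"z":0,"hand":1}]' | sed -n 2,4p
python3 -c 'from go import *;rep()'
```

```text
eef_pos: [0.5678, 0.0586, 0.2177]
tcp_rot: [-0.701, 0.094, -0.095, 0.701]
contact_force: [6.2, -2.4, -5.9]
t9.83 pos [0.5678 0.0586 0.2177] F [ 6.2 -2.4 -5.9] open 0.296 q6 0.19
turn rotvec tool [-2.0000e-03  3.1416e+00 -4.0000e-04]
fx out -6.6 lat -0.7
```

```bash
python3 -m inch '[{"ax":0,"ay":0,"az":0,"x":-0.5,"y":0,"z":0,"hand":1},{"ax":0,"ay":0,"az":0,"x":0,"y":0,"z":0,"hand":1},{"ax":0,"ay":0,"az":0,"x":0,"y":0,"z":0,"hand":1}]'| sed -n 2,4p
python3 -c 'from go import *;rep()'
```

```text
eef_pos: [0.5674, 0.0587, 0.2178]
tcp_rot: [-0.701, 0.094, -0.095, 0.701]
contact_force: [6.0, -2.4, -6.6]
t10.08 pos [0.5674 0.0587 0.2178] F [ 6.  -2.4 -6.6] open 0.298 q6 0.19
turn rotvec tool [-2.3000e-03  3.1416e+00 -5.0000e-04]
fx out -6.4 lat -0.8
```

```bash
python3 -m inch '[{"ax":0,"ay":0,"az":0,"x":-0.5,"y":0,"z":0,"hand":1},{"ax":0,"ay":0,"az":0,"x":0,"y":0,"z":0,"hand":1},{"ax":0,"ay":0,"az":0,"x":0,"y":0,"z":0,"hand":1}]'| sed -n 2,4p
python3 -c 'from go import *;rep()'
```

```text
eef_pos: [0.5669, 0.0588, 0.2178]
tcp_rot: [-0.701, 0.094, -0.095, 0.701]
contact_force: [6.3, -2.7, -5.9]
t10.33 pos [0.5669 0.0588 0.2178] F [ 6.3 -2.7 -5.9] open 0.293 q6 0.19
turn rotvec tool [-2.5000e-03  3.1416e+00 -4.0000e-04]
fx out -6.8 lat -0.9
```

```bash
python3 -m inch '[{"ax":0,"ay":0,"az":0,"x":-0.5,"y":0,"z":0,"hand":1},{"ax":0,"ay":0,"az":0,"x":0,"y":0,"z":0,"hand":1},{"ax":0,"ay":0,"az":0,"x":0,"y":0,"z":0,"hand":1}]' | sed -n 2,4p
python3 -c 'from go import *;rep()'
```

```text
eef_pos: [0.5665, 0.059, 0.2179]
tcp_rot: [-0.701, 0.094, -0.095, 0.701]
contact_force: [6.4, -1.8, -6.2]
t10.58 pos [0.5665 0.059  0.2179] F [ 6.4 -1.8 -6.2] open 0.297 q6 0.19
turn rotvec tool [-2.8000e-03  3.1415e+00 -4.0000e-04]
fx out -6.7 lat -0.1
```

```bash
python3 -m inch '[{"ax":0,"ay":0,"az":0,"x":-0.5,"y":0,"z":0,"hand":1},{"ax":0,"ay":0,"az":0,"x":0,"y":0,"z":0,"hand":1},{"ax":0,"ay":0,"az":0,"x":0,"y":0,"z":0,"hand":1}]'| sed -n 2,4p
python3 -c 'from go import *;rep()'
```

```text
eef_pos: [0.5662, 0.0591, 0.218]
tcp_rot: [-0.701, 0.093, -0.095, 0.701]
contact_force: [7.0, -2.1, -5.7]
t10.83 pos [0.5662 0.0591 0.218 ] F [ 7.  -2.1 -5.7] open 0.298 q6 0.19
turn rotvec tool [ 3.5000e-03 -3.1416e+00  6.0000e-04]
fx out -7.3 lat -0.2
```

```bash
python3 -m inch '[{"ax":0,"ay":0,"az":0,"x":-0.5,"y":0.3,"z":0,"hand":1},{"ax":0,"ay":0,"az":0,"x":0,"y":0,"z":0,"hand":1},{"ax":0,"ay":0,"az":0,"x":0,"y":0,"z":0,"hand":1}]' | sed -n 2,4p
python3 -c 'from go import *;rep(None,-1)'
```

```text
eef_pos: [0.5661, 0.0591, 0.218]
tcp_rot: [0.701, -0.093, 0.095, -0.701]
contact_force: [7.0, -2.5, -6.3]
t11.08 pos [0.5661 0.0591 0.218 ] F [ 7.  -2.5 -6.3] open 0.293 q6 0.19
turn rotvec tool [-0.0004  0.      0.0036]
fx out -7.4 lat -0.5
```

```bash
python3 -m inch '[{"ax":0,"ay":0,"az":0,"x":-0.5,"y":0.2,"z":0,"hand":1},{"ax":0,"ay":0,"az":0,"x":0,"y":0,"z":0,"hand":1},{"ax":0,"ay":0,"az":0,"x":0,"y":0,"z":0,"hand":1}]'| sed -n 2,4p
python3 -c 'from go import *;rep(None,-1)'
```

```text
eef_pos: [0.566, 0.0591, 0.218]
tcp_rot: [0.701, -0.092, 0.096, -0.701]
contact_force: [7.3, -2.9, -6.5]
t11.33 pos [0.566  0.0591 0.218 ] F [ 7.3 -2.9 -6.5] open 0.293 q6 0.19
turn rotvec tool [-0.0005  0.      0.0049]
fx out -7.8 lat -0.9
```

```bash
python3 -m inch '[{"ax":0,"ay":0,"az":0,"x":-0.5,"y":0,"z":0,"hand":1},{"ax":0,"ay":0,"az":0,"x":-0.5,"y":0,"z":0,"hand":1},{"ax":0,"ay":0,"az":0,"x":0,"y":0,"z":0,"hand":1}]' | sed -n 2,4p
python3 -c 'from go import *;rep(None,-1)'
```

```text
eef_pos: [0.5657, 0.0592, 0.2181]
tcp_rot: [0.701, -0.092, 0.097, -0.701]
contact_force: [9.3, -2.6, -7.2]
t11.58 pos [0.5657 0.0592 0.2181] F [ 9.3 -2.6 -7.2] open 0.298 q6 0.19
turn rotvec tool [-0.0007  0.      0.0072]
fx out -9.6 lat -0.1
```

```bash
python3 -m inch '[{"ax":0,"ay":0,"az":0,"x":0,"y":0,"z":0,"hand":1},{"ax":0,"ay":0,"az":0,"x":0,"y":0,"z":0,"hand":1},{"ax":0,"ay":0,"az":0,"x":0,"y":0,"z":0,"hand":1}]' | sed -n 2,4p
python3 - <<'E'
from go import *
from plant import *
rep(None,-1)
b=read_camera("side")["img"];a=read_camera("wrist")["img"]
im=np.hstack([cv2.resize(b[150:260,235:345],(400,400),interpolation=2),cv2.resize(a[110:330,180:400],(400,400),interpolation=2)])
cv2.imwrite("pics/stop.png",im[:,:,::-1])
E
```

```text
eef_pos: [0.5657, 0.0592, 0.2182]
tcp_rot: [0.701, -0.092, 0.097, -0.701]
contact_force: [8.6, -2.9, -6.5]
t11.83 pos [0.5657 0.0592 0.2182] F [ 8.6 -2.9 -6.5] open 0.292 q6 0.19
turn rotvec tool [-0.0007 -0.0001  0.0071]
fx out -9.0 lat -0.5
```

View pics/stop.png

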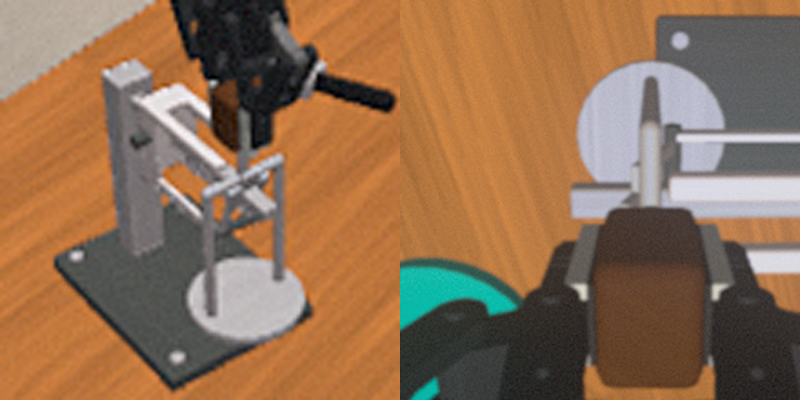

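Crops: the crossbar now stands about 5–6 mm outside the lip (crop x≈650 against 670). The force went from about 7 to 9 N and the motion stalled, so the keeper is on its stop. I lift while following the keeper's slope.

```bash
python3 -m inch '[{"ax":0,"ay":0,"az":0,"x":0,"y":-1,"z":0,"hand":1},{"ax":0,"ay":0,"az":0,"x":-0.3,"y":-1,"z":0,"hand":1},{"ax":0,"ay":0,"az":0,"x":-0.3,"y":-1,"z":0,"hand":1},{"ax":0,"ay":0,"az":0,"x":-0.3,"y":-1,"z":0,"hand":1}]' | sed -n 2,4p
python3 -c 'from go import *;rep(None,-1)'
```

```text
eef_pos: [0.5645, 0.0595, 0.2219]
tcp_rot: [0.701, -0.092, 0.096, -0.701]
contact_force: [9.3, -2.8, -6.8]
t12.27 pos [0.5645 0.0595 0.2219] F [ 9.3 -2.8 -6.8] open 0.298 q6 0.19
turn rotvec tool [-0.0006 -0.0001  0.0061]
fx out -9.7 lat -0.3
```

```bash
python3 -m inch '[{"ax":0,"ay":0,"az":0,"x":-0.3,"y":-1,"z":0,"hand":1},{"ax":0,"ay":0,"az":0,"x":-0.3,"y":-1,"z":0,"hand":1}]' | sed -n 2,4p
python3 -c 'from go import *;rep(None,-1)'
```

```text
eef_pos: [0.5639, 0.0596, 0.2239]
tcp_rot: [0.701, -0.092, 0.096, -0.701]
contact_force: [8.5, -3.1, -7.4]
t12.43 pos [0.5639 0.0596 0.2239] F [ 8.5 -3.1 -7.4] open 0.295 q6 0.19
turn rotvec tool [-0.0005 -0.0001  0.0059]
fx out -9.0 lat -0.8
```

```bash
python3 -m inch '[{"ax":0,"ay":0,"az":0,"x":-0.3,"y":-1.2,"z":0,"hand":1},{"ax":0,"ay":0,"az":0,"x":-0.4,"y":-1.2,"z":0,"hand":1},{"ax":0,"ay":0,"az":0,"x":-0.4,"y":-1.2,"z":0,"hand":1},{"ax":0,"ay":0,"az":0,"x":-0.4,"y":-1.2,"z":0,"hand":1},{"ax":0,"ay":0,"az":0,"x":-0.4,"y":-1.2,"z":0,"hand":1}]' | sed -n 2,4p
python3 -c 'from go import *;rep(None,-1)'
```

```text
eef_pos: [0.5618, 0.0602, 0.2299]
tcp_rot: [0.701, -0.092, 0.096, -0.701]
contact_force: [7.4, -1.4, -5.7]
t12.85 pos [0.5618 0.0602 0.2299] F [ 7.4 -1.4 -5.7] open 0.292 q6 0.19
turn rotvec tool [-0.0005 -0.0001  0.005 ]
fx out -7.5 lat 0.6
```

```bash
python3 -m inch '[{"ax":0,"ay":0,"az":0,"x":-0.3,"y":-1.2,"z":0,"hand":1},{"ax":0,"ay":0,"az":0,"x":-0.4,"y":-1.2,"z":0,"hand":1},{"ax":0,"ay":0,"az":0,"x":-0.4,"y":-1.2,"z":0,"hand":1},{"ax":0,"ay":0,"az":0,"x":-0.4,"y":-1.2,"z":0,"hand":1},{"ax":0,"ay":0,"az":0,"x":-0.4,"y":-1.2,"z":0,"hand":1}]' | sed -n 2,4p
python3 -c 'from go import *;rep(None,-1)'
```

```text
eef_pos: [0.5564, 0.0618, 0.2336]
tcp_rot: [-0.701, 0.096, -0.092, 0.701]
contact_force: [-0.4, 0.1, -5.2]
t13.27 pos [0.5564 0.0618 0.2336] F [-0.4  0.1 -5.2] open 0.294 q6 0.2
turn rotvec tool [ 0.0004  0.0003 -0.0065]
fx out 0.5 lat -0.0
```

```bash
python3 -m inch '[{"ax":0,"ay":0,"az":0.0065,"x":-0.5,"y":-3,"z":0,"hand":1},{"ax":0,"ay":0,"az":0,"x":0,"y":-3,"z":0,"hand":1},{"ax":0,"ay":0,"az":0,"x":0,"y":-3,"z":0,"hand":1},{"ax":0,"ay":0,"az":0,"x":-2,"y":-1,"z":0,"hand":1},{"ax":0,"ay":0,"az":0,"x":-6,"y":0,"z":0,"hand":1}]'
python3 -m inch '[{"ax":0,"ay":0,"az":0,"x":-10,"y":0,"z":0,"hand":1},{"ax":0,"ay":0,"az":0,"x":-12,"y":0,"z":0,"hand":1},{"ax":0,"ay":0,"az":0,"x":-12,"y":0,"z":0,"hand":1},{"ax":0,"ay":0,"az":0,"x":-12,"y":0,"z":0,"hand":1},{"ax":0,"ay":0,"az":0,"x":-12,"y":0,"z":0,"hand":1}]'
python3 -m inch '[{"ax":0,"ay":0,"az":0,"x":-10,"y":0,"z":0,"hand":1},{"ax":0,"ay":0,"az":0,"x":-8,"y":0,"z":0,"hand":1},{"ax":0,"ay":0,"az":0,"x":-4,"y":0,"z":0,"hand":1},{"ax":0,"ay":0,"az":0,"x":0,"y":0,"z":0,"hand":1}]'
python3 - <<'E'
from go import *
rep([.538,-.300,.20],-1)
from plant import *
a=read_camera("scene")["img"];b=read_camera("side")["img"]
im=np.hstack([cv2.resize(x,(400,300),interpolation=2) for x in(a[100:280,200:440],b[100:280,200:440])])
cv2.imwrite("pics/off.png",im[:,:,::-1])
E
```

```text
time: 13.68
eef_pos: [0.5503, 0.0634, 0.2453]
tcp_rot: [-0.7, 0.097, -0.092, 0.701]
contact_force: [-0.2, 0.5, -4.1]
opening: 0.298
time: 14.1
eef_pos: [0.4921, 0.0793, 0.2447]
tcp_rot: [-0.7, 0.098, -0.091, 0.701]
contact_force: [-0.8, 0.5, -5.4]
opening: 0.295
time: 14.43
eef_pos: [0.4717, 0.085, 0.2453]
tcp_rot: [-0.7, 0.097, -0.091, 0.701]
contact_force: [-0.1, 0.8, -4.0]
opening: 0.295
t14.43 pos [0.4717 0.085  0.2453] F [-0.1  0.8 -4. ] open 0.295 q6 0.23
turn rotvec tool [-0.0001  0.0005 -0.0086]
fx out 0.3 lat 0.7
shift now [ 165.7   43.9 -353.9] after turn [ 165.5   45.3 -353.8]
```

View pics/off.png

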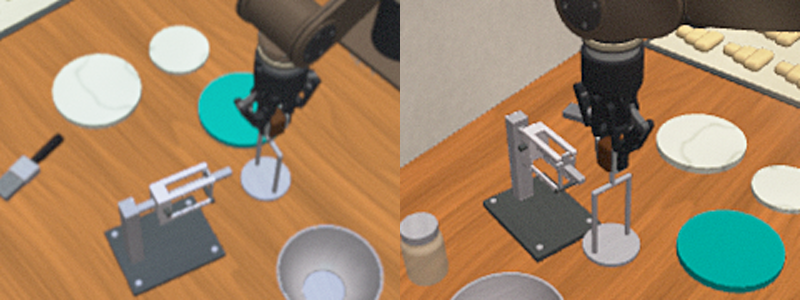

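The press is free of the hook, the keeper has shut, and the press hangs upright. I carry it to the slab.

```bash
python3 -m inch '[{"ax":0,"ay":0,"az":-0.004,"x":0,"y":0,"z":-12,"hand":1},{"ax":0,"ay":0,"az":-0.004,"x":0,"y":0,"z":-20,"hand":1},{"ax":0,"ay":0,"az":0,"x":0,"y":0,"z":-25,"hand":1},{"ax":0,"ay":0,"az":0,"x":4,"y":0,"z":-28,"hand":1},{"ax":0,"ay":0,"az":0,"x":12,"y":0,"z":-28,"hand":1}]' >/dev/null
python3 -m inch '[{"ax":0,"ay":0,"az":0,"x":16,"y":0,"z":-28,"hand":1},{"ax":0,"ay":0,"az":0,"x":18,"y":0,"z":-28,"hand":1},{"ax":0,"ay":0,"az":0,"x":18,"y":0,"z":-28,"hand":1},{"ax":0,"ay":0,"az":0,"x":18,"y":0,"z":-28,"hand":1},{"ax":0,"ay":0,"az":0,"x":18,"y":0,"z":-28,"hand":1}]'
python3 -m inch '[{"ax":0,"ay":0,"az":0,"x":18,"y":2,"z":-28,"hand":1},{"ax":0,"ay":0,"az":0,"x":18,"y":3,"z":-26,"hand":1},{"ax":0,"ay":0,"az":0,"x":14,"y":3,"z":-20,"hand":1},{"ax":0,"ay":0,"az":0,"x":8,"y":3,"z":-14,"hand":1},{"ax":0,"ay":0,"az":0,"x":2,"y":0,"z":-8,"hand":1}]'
python3 -m inch '[{"ax":0,"ay":0,"az":0,"x":0,"y":0,"z":0,"hand":1},{"ax":0,"ay":0,"az":0,"x":0,"y":0,"z":0,"hand":1},{"ax":0,"ay":0,"az":0,"x":0,"y":0,"z":0,"hand":1}]' >/dev/null
python3 -c 'from go import *;rep([.538,-.300,.185],-1)'
```

```text
time: 15.37
eef_pos: [0.5061, -0.1897, 0.2452]
tcp_rot: [0.701, -0.095, 0.094, -0.701]
contact_force: [0.3, 0.7, -4.7]
opening: 0.296
time: 15.78
eef_pos: [0.5383, -0.2986, 0.2329]
tcp_rot: [0.701, -0.096, 0.094, -0.701]
contact_force: [-1.0, -0.1, -4.2]
opening: 0.295
t16.03 pos [ 0.5384 -0.2945  0.2343] F [-0.2  0.2 -4.5] open 0.295 q6 -0.4
turn rotvec tool [-0.0007  0.0004 -0.001 ]
fx out 0.2 lat 0.2
shift now [ 1.1 49.3 -5.5] after turn [ 1.1 49.3 -5.4]
```

```bash
python3 -m inch '[{"ax":0,"ay":0,"az":-0.001,"x":1,"y":8,"z":-3,"hand":1},{"ax":0,"ay":0,"az":0,"x":0,"y":10,"z":-2.5,"hand":1},{"ax":0,"ay":0,"az":0,"x":0,"y":10,"z":0,"hand":1},{"ax":0,"ay":0,"az":0,"x":0,"y":8,"z":0,"hand":1},{"ax":0,"ay":0,"az":0,"x":0,"y":6,"z":0,"hand":1}]' >/dev/null
python3 -m inch '[{"ax":0,"ay":0,"az":0,"x":0,"y":3,"z":0,"hand":1},{"ax":0,"ay":0,"az":0,"x":0,"y":0,"z":0,"hand":1},{"ax":0,"ay":0,"az":0,"x":0,"y":0,"z":0,"hand":1},{"ax":0,"ay":0,"az":0,"x":0,"y":0,"z":0,"hand":1}]' >/dev/null
python3 - <<'E'
from go import *
rep([.538,-.300,.185],-1)
from plant import *
a=read_camera("scene");b=read_camera("side");np.save("pics/p.npy",dict(a=a,b=b),allow_pickle=True)
im=np.hstack([cv2.resize(a["img"][90:190,208:308],(400,400),interpolation=2),cv2.resize(b["img"][110:210,330:430],(400,400),interpolation=2)])
cv2.imwrite("pics/slab.png",im[:,:,::-1])
E
```

```text
t16.78 pos [ 0.5386 -0.3011  0.1899] F [-0.  -0.1 -3.8] open 0.297 q6 -0.41
turn rotvec tool [0.0005 0.0001 0.0017]
fx out -0.0 lat -0.1
shift now [-0.9  4.9  0.9] after turn [-0.9  4.9  0.9]
```

View pics/slab.png

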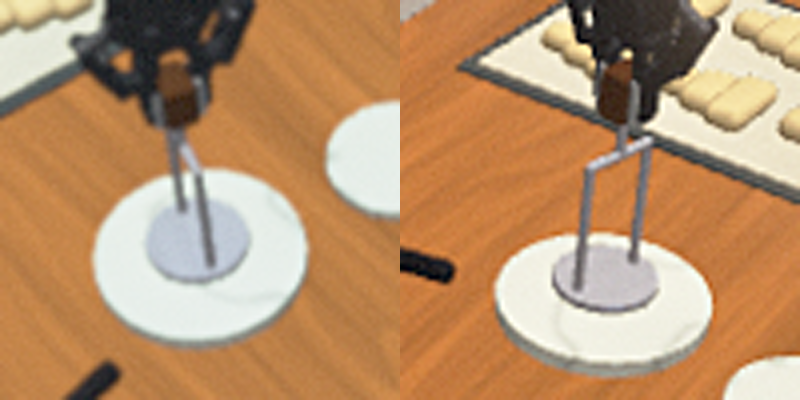

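The crops show the disc over the slab: its top face is centred at about (198,238) in the scene crop and (606,274) in the side crop. I compute the offset from these.

Run:
```python
from go import *
r=np.load("pics/p.npy",allow_pickle=True).item();ca,cb=cam(r["a"]),cam(r["b"])
u=np.array([[198,238]])/4-.4+[208,90];v=(np.array([[606,274]])-[400,0])/4-.4+[330,110]
print(tri(ca,u,cb,v),onz(ca,u,.0345),onz(cb,v,.0345))
print("slab axis at z.0345 px", (proj(ca,[[.538,-.3,.0345]])-[208,90]+.4)*4,(proj(cb,[[.538,-.3,.0345]])-[330,110]+.4)*4+[400,0])
```

```text
[[ 0.53822176 -0.30096644  0.0355703   0.00199743]] [[ 0.53841888 -0.30059041  0.0345    ]] [[ 0.53889672 -0.30376723  0.0345    ]]
slab axis at z.0345 px [[198.87705134 238.16503911]] [[604.55817575 276.67414616]]
```

```bash
python3 -m inch '[{"ax":0,"ay":0,"az":0.0015,"x":-0.5,"y":2,"z":0.5,"hand":1},{"ax":0,"ay":0,"az":0,"x":0,"y":2,"z":0,"hand":1},{"ax":0,"ay":0,"az":0,"x":0,"y":2,"z":0,"hand":1},{"ax":0,"ay":0,"az":0,"x":0,"y":1,"z":0,"hand":1},{"ax":0,"ay":0,"az":0,"x":0,"y":0,"z":0,"hand":1}]'|sed -n 2,4p
python3 -m inch '[{"ax":0,"ay":0,"az":0,"x":0,"y":0.5,"z":0,"hand":1},{"ax":0,"ay":0,"az":0,"x":0,"y":0.5,"z":0,"hand":1},{"ax":0,"ay":0,"az":0,"x":0,"y":0,"z":0,"hand":1}]'|sed -n 2,4p
python3 -m inch '[{"ax":0,"ay":0,"az":0,"x":0,"y":0.5,"z":0,"hand":1},{"ax":0,"ay":0,"az":0,"x":0,"y":0.5,"z":0,"hand":1},{"ax":0,"ay":0,"az":0,"x":0,"y":0,"z":0,"hand":1}]'|sed -n 2,4p
python3 -c 'from go import *;rep([.538,-.300,.1795],-1)'
```

```text
eef_pos: [0.5376, -0.3, 0.1816]
tcp_rot: [-0.701, 0.095, -0.093, 0.701]
contact_force: [0.3, -1.0, -5.0]
eef_pos: [0.5379, -0.3002, 0.1812]
tcp_rot: [-0.701, 0.094, -0.094, 0.701]
contact_force: [0.8, -0.1, -4.9]
eef_pos: [0.5379, -0.3002, 0.1801]
tcp_rot: [-0.701, 0.095, -0.094, 0.701]
contact_force: [0.2, 0.4, -4.9]
t17.80 pos [ 0.5379 -0.3002  0.1801] F [ 0.2  0.4 -4.9] open 0.3 q6 -0.41
turn rotvec tool [-0.0001  0.     -0.0011]
fx out -0.0 lat 0.4
shift now [0.1 0.6 0.2] after turn [0.1 0.6 0.2]
```

```bash
for k in 1; do python3 -m inch '[{"ax":0,"ay":0,"az":-0.001,"x":0,"y":0.5,"z":0,"hand":1},{"ax":0,"ay":0,"az":0,"x":0,"y":0,"z":0,"hand":1},{"ax":0,"ay":0,"az":0,"x":0,"y":0,"z":0,"hand":1}]'|sed -n 2,4p; done
python3 -m inch '[{"ax":0,"ay":0,"az":0,"x":0,"y":0.5,"z":0,"hand":1},{"ax":0,"ay":0,"az":0,"x":0,"y":0,"z":0,"hand":1},{"ax":0,"ay":0,"az":0,"x":0,"y":0,"z":0,"hand":1}]'|sed -n 2,4p
python3 -c 'from go import *;rep([.538,-.300,.1795],-1)'
```

```text
eef_pos: [0.5379, -0.3002, 0.1798]
tcp_rot: [0.701, -0.094, 0.094, -0.701]
contact_force: [0.9, 0.2, -4.6]
eef_pos: [0.538, -0.3003, 0.1798]
tcp_rot: [0.701, -0.094, 0.094, -0.701]
contact_force: [-0.6, 0.1, -2.1]
t18.30 pos [ 0.538  -0.3003  0.1798] F [-0.6  0.1 -2.1] open 0.297 q6 -0.41
turn rotvec tool [0.0002 0.0001 0.0002]
fx out 0.6 lat -0.1
shift now [-0.1  0.3  0.3] after turn [-0.1  0.3  0.3]
```

```bash
python3 -m inch '[{"ax":0,"ay":0,"az":0,"x":0,"y":0.5,"z":0,"hand":1},{"ax":0,"ay":0,"az":0,"x":0,"y":0,"z":0,"hand":1},{"ax":0,"ay":0,"az":0,"x":0,"y":0,"z":0,"hand":1}]'|sed -n 2,4p
python3 -c 'from go import *;rep([.538,-.300,.1795],-1)'
```

```text
eef_pos: [0.5381, -0.3003, 0.1797]
tcp_rot: [0.701, -0.094, 0.094, -0.701]
contact_force: [-0.2, 1.2, 1.3]
t18.55 pos [ 0.5381 -0.3003  0.1797] F [-0.2  1.2  1.3] open 0.295 q6 -0.41
turn rotvec tool [0.0003 0.0001 0.0006]
fx out 0.5 lat 1.1
shift now [-0.2  0.2  0.3] after turn [-0.2  0.2  0.3]
```

```bash
python3 -m inch '[{"ax":0,"ay":0,"az":0,"x":0,"y":0,"z":0,"hand":0.3},{"ax":0,"ay":0,"az":0,"x":0,"y":0,"z":0,"hand":0.1},{"ax":0,"ay":0,"az":0,"x":0,"y":0,"z":0,"hand":-0.2},{"ax":0,"ay":0,"az":0,"x":0,"y":0,"z":0,"hand":-0.5},{"ax":0,"ay":0,"az":0,"x":0,"y":0,"z":0,"hand":-0.8}]'
python3 -m inch '[{"ax":0,"ay":0,"az":0,"x":0,"y":0,"z":0,"hand":-0.8},{"ax":0,"ay":0,"az":0,"x":0,"y":0,"z":0,"hand":-0.8},{"ax":0,"ay":0,"az":0,"x":0,"y":0,"z":0,"hand":-0.8}]'
```

```text
time: 18.97
eef_pos: [0.538, -0.3004, 0.1788]
tcp_rot: [0.701, -0.094, 0.094, -0.701]
contact_force: [0.5, 1.2, -0.7]
opening: 0.854
time: 19.22
eef_pos: [0.5379, -0.3002, 0.1787]
tcp_rot: [0.701, -0.094, 0.094, -0.701]
contact_force: [-0.0, 0.9, -0.2]
opening: 0.901
```

```bash
python3 -m inch '[{"ax":0,"ay":0,"az":0,"x":0,"y":-6,"z":0,"hand":-0.8},{"ax":0,"ay":0,"az":0,"x":0,"y":-14,"z":0,"hand":-0.8},{"ax":0,"ay":0,"az":0,"x":0,"y":-22,"z":0,"hand":-0.8},{"ax":0,"ay":0,"az":0,"x":0,"y":-28,"z":0,"hand":-0.8},{"ax":0,"ay":0,"az":0,"x":0,"y":-28,"z":0,"hand":-0.8}]' >/dev/null
python3 -m inch '[{"ax":0,"ay":0,"az":0,"x":0,"y":-20,"z":0,"hand":-0.8},{"ax":0,"ay":0,"az":0,"x":0,"y":-8,"z":0,"hand":-0.8},{"ax":0,"ay":0,"az":0,"x":0,"y":0,"z":0,"hand":-0.8},{"ax":0,"ay":0,"az":0,"x":0,"y":0,"z":0,"hand":-0.8}]'
python3 - <<'E'
from go import *
from plant import *
a=read_camera("scene");b=read_camera("side");np.save("pics/f.npy",dict(a=a,b=b),allow_pickle=True)
im=np.hstack([cv2.resize(a["img"][90:330,180:440],(400,370),interpolation=2),cv2.resize(b["img"][90:330,190:450],(400,370),interpolation=2)])
cv2.imwrite("pics/fin.png",im[:,:,::-1])
E
```

```text
time: 19.97
eef_pos: [0.5378, -0.3001, 0.3049]
tcp_rot: [0.701, -0.094, 0.094, -0.701]
contact_force: [0.9, -0.1, -0.7]
opening: 0.9
```

View pics/fin.png

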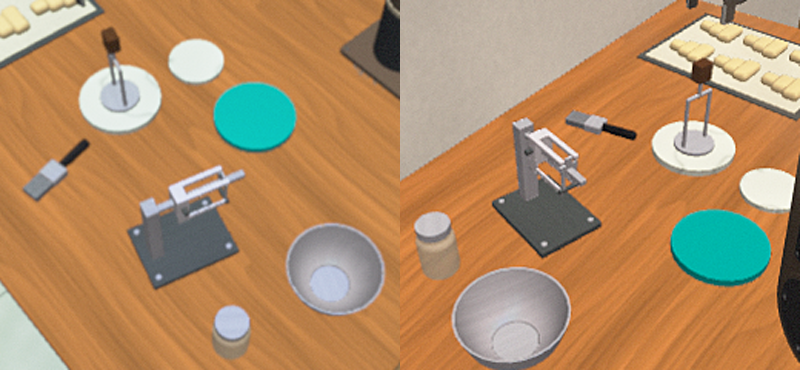

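The final view shows the press upright, its disc centred on the large white slab (scene crop about (120,96), side crop about (695,143)). The gripper is clear, the keeper is shut and the bystanders have not moved.

```bash
python3 -c 'from plant import *;print(sign_off())'
```

```text
the job is handed in; nothing more can be done
None
```

The dough press is off the hook and stands upright in the middle of the large white marble slab. The gripper has let go and is about 12 cm clear of where it held the press. I handed the job in at about 20 s of the 51 s allowed.

- **Keeper:** The crossbar, raised about 3 mm off the arm, pushed the keeper open. The force rose from 3 N to about 7 N, then to 9–10 N as the outward motion stalled, which I took as the end stop.
- **Lift:** I kept that push on while lifting, and it was still 7.5 N with the crossbar about 19 mm above the arm. The bar then slipped over the keeper's tongue a little earlier than I meant. It was about 23 mm above the arm and outside the lip, and the press sprang about 5 mm outward with no contact force afterwards. I then lifted it further and drew it off over the arm's end. No hook force I read passed 10 N.
- **Setting down:** Contact with the slab came softly, in half-millimetre steps, with only a newton or two of pressing.
- **Last checks:** Just before setting down, the two cameras together put the disc within about 1 mm of the slab's centre. The side camera alone read about 4 mm off. The final pictures show the press upright and centred, the keeper shut, and the bowl, jar and brush where they were. I checked those last points by eye only.

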